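# Free a tube rack from a spring clamp and set it in the tray

### The arm

A 6-joint arm with a two-finger parallel gripper is mounted at the origin on the work surface. World frame = base frame: x ahead of the robot, y to its left, z up, the work surface at z = 0. Lengths are in m, angles in rad, forces in N, time in s.
With the tool pointing down it reaches from about 0.325 to 0.9 m from the base axis. Payload 6.1 kg.
Tool frame: the origin (TCP) lies between the finger pads; the fingertips stand 25 mm ahead of it and the grasp point (between the pads) lies 6 mm ahead of it; z points along the fingers, y is the direction in which the jaws open and shut (so a half turn about z gives the same grasp; the last joint's range is limited). The gripper opens to 85 mm and grips with 20 to 120 N. Pads are 22 mm wide; open, the fingers measure 114 mm over their backs; the gripper's body (76 mm by 85 mm) begins 54 mm behind the grasp point. The pads swing forward as they close: fully open they stand 13 mm farther back than shut.
Start: joints at [-1.333, 0.22, 1.526, -0, 1.395, -0.126], TCP at [0.222, -0.584, 0.256] pointing down, gripper open.
Joint ranges: [-2.98, 2.98], [-0.91, 2.08], [0.09, 2.57], [-1.24, 4.39], [0.2, 2.65], [-2.68, 2.68]. Speed limits (rad/s): [2.57, 2.57, 3.01, 3.14, 3.14, 3.14].

### API

Orientations are given as a unit quaternion [w, x, y, z].
In Python, from workcell import ctrl, imaging gives the robot as it stands. The module is installed in compiled form; this text tells all that it offers.
- The arm moves only by the tool play_rows, never from a script. Its argument "series" is text: rows parted by semicolons, each of 7 numbers parted by spaces: the shift along the world's x, y, z as a fraction of full scale, then the turn, a rotation vector about the world's x, y, z as a fraction of full scale, then the opening, from 0 (shut) to 1 (fully open). A call has 1 to 5 rows; each row shifts and turns the pose as measured when the row begins; what a row does not reach is not made up. Full scale, the value 1, is 0.02 m for a shift and 6 degrees for a turn. A row lasts 1/12 s, in which the tool goes at most 41.7 mm and 7.16 degrees, less where a joint would pass 70% of its speed; a pose out of reach is approached as far as the arm can. A call with a number of a shift or a turn outside -1 to 1 is refused whole. A call with a gripper value outside its range is refused whole. The fingers move at their own pace and stop on an object; "grip_force" is the grip in N (left out, the last holds). Time passes only in rows, so rows that do not move let the fingers close. It gives the time, the measured TCP pose, the force and the opening at its end, in the units of the state.
- ctrl.state(): the state, without advancing time (a new reading comes with each control period).
- imaging.camera(name): name is "scene" or "top"; returns a dict with "color" (384x512x3 uint8, blue, green, red), "fov_y" (degrees; the focal length in pixels is half the picture's height over the tangent of half this angle, whatever the lens; pixels are square), "cx", "cy" (the principal point, pixels), "R" (3x3) and "t" (3): a world point X has camera coordinates R X + t. Camera axes: x right, y down, z forward; pixel columns grow to the right and rows downward; lengths in m; the calibration is good to about 2 mm. A picture is of the moment at which its call begins. There is no depth.
- ctrl.hand_in(): hands the job in, once; it reports no verdict.
The state is a dict: "clock": time; "joint_positions": joint angles; "dq": joint speeds; "joint_efforts": joint torques, N m; "tool_pos": TCP position; "tcp_rot": TCP orientation; "ft_force": force on the tool from outside, world axes, zero at the start; "wrist_torque": the same for the moment, N m; "width": finger opening in m.
Only numpy, scipy, OpenCV 4.12 (cv2) and the standard library are available. Lean on these libraries where they do the work, as an engineer would, in place of code of your own. Each camera call takes 0.05 s, during which the arm holds its last target.

### The job

Take the white tube rack with the orange handle out of the mixer's spring clamp without forcing it: press it back into the spring housing until it meets the stop, tip its other end up over the yellow retaining lip and draw it out. Then set it down gently, flat and lengthways in the yellow transfer tray, let go, and leave the other things on the bench where they are and the tubes upright.

Things in the scene. Friction and masses are not known exactly. Their poses are not given: they have to be found in the camera images.
- dock_deck (a point): Point on the grey deck of the fixed mixer (white base 296 x 122 mm), 40 mm above the bench, mid-width. x runs lengthways from the blue spring housing to the yellow lip, roughly away from the robot (within 0.3 rad); y across; z up. Low side guides at y = +-35 mm, 10 mm high. The rack lies on the deck, its x with the mixer's.
- dock: The mixer with its clamp; origin on the bench under it, 20 mm to -x of dock_deck.
- clamp: The clamp on the mixer: blue housing, spring pusher, hidden stop, dark wall and yellow lip; origin and axes as the mixer's. It is delicate: the rack must not press on any of it with more than 12 N. Pressing the rack back (-x) meets a spring of 1.6 N rising to about 4 N (plus friction on the deck, unless raised a little), then, under the housing roof, the hard stop.
- roof_edge (a point): Middle of the upper edge, towards the rack, of the blue housing's roof: 90 mm to -x of dock_deck, 23 mm above the deck; underside 18 mm above the deck; 90 mm wide. Inside, the hidden stop goes with the lip's setting: the rack meets it 6 to 26 mm back from its start, always 2 mm after its toe has come clear of the lip.
- far_wall (a point): Foot of the dark wall (9.5 mm high) at the mixer's +x end, 88 mm to +x of dock_deck. Above it the yellow lip, 74 mm wide, underside 13 and top 19 mm above the deck, reaches over the rack's toe by 4 to 24 mm: this setting differs each time and is not reported.
- rack_grip (a point): Centre of the rack's orange upright handle plate: 14 mm thick along the rack's x, 50 mm along y, from 38 mm below this point (block top) to 16 mm above it. It is 62 mm above the rack's underside. Rack axes: x lengthways to the toe (green caps), z up. 29 mm is free between handle and tube caps on each side. Fingers closing along x hold it best.
- rack: The white tube rack, 180 mm long overall, 0.2 to 0.4 kg; origin mid-underside of its block (104 x 64 x 24 mm). Tube caps, blue at -x and green at +x, top out 42 mm above the underside. Tipping it 0.15 rad about the tongue's lower edge lifts the toe 27 mm and fits under the roof (0.25 rad is about the most). Never tip it beyond 0.5 rad.
- rack_base (a point): Middle of the underside of the rack block, 62 mm below rack_grip; same axes.
- rack_toe (a point): Middle of the lower edge of the tip of the rack's toe: a flat end 30 mm long, 60 wide, 8 thick at the underside, tip 82 mm to +x of the handle. At the start it lies under the yellow lip, 6 mm short of the dark wall.
- rack_tongue (a point): Middle of the lower edge of the tip of the rack's tongue: a flat end 46 mm long, 60 wide, 8 thick at the underside, tip 98 mm to -x of the handle, 8 mm under the housing roof at the start.
- tray_in (a point): Centre of the inner floor, 5 mm above the bench, of the fixed yellow open tray: 208 x 92 mm outside, 198 x 82 inside, 16 mm high. x along its long side, z up. The rack fits lengthways either way round; its overall middle is 8 mm to -x of its handle.
- tray: The same tray, origin on the bench under its centre.
- yellow_rack: Bystander: yellow tube rack with blue caps, 70 x 100 x 48 mm; origin under its centre.
- grey_rack: Bystander: white tube rack with green caps, 70 x 100 x 48 mm; origin under its centre.
- jar: Bystander: glass jar with orange cap, 64 mm across, 100 mm tall; origin under its centre.
- vial: Bystander: small blue-capped vial, 28 mm across, 50 mm tall; origin under its centre.
- tip_box: Bystander: blue closed box, 120 x 85 x 50 mm; origin under its centre.
- beaker: Bystander: open glass beaker, 70 mm across, 85 mm tall; origin under its centre.
- wash_bottle: Bystander: white bottle with blue cap, 68 mm across, 160 mm tall; origin under its centre.
Not all that is in view belongs to the job. What is shaped like the rack but brown or purple is not meant. Of the things that look like the tray, the smaller one is meant.

How it is judged:
By the outcome, as a careful person would: the job done as asked, in the order asked, and still so for the second after the job is handed in, with the robot touching nothing.
It also fails if it takes over 72 s, if anything falls off the work surface, if the arm or the gripper's body presses on something with over 40 N, if the wrist force passes 120 N, or if a joint passes its speed limit or range.

## Working session

There is one attempt and no reset: what is moved stays moved. The work goes in short steps, Python scripts to look and compute and a tool call to move; the robot and the scene stay as the last step left them, time stands still between calls to the robot, and variables do not carry over. Pictures are saved under pics/ and viewed, and the job is handed in when it is done.

Besides the shell and the picture viewer there is one more tool, called after ">>>" by a JSON object that holds its "name" and its "arguments". play_rows: Moves the arm, as the interface text tells. Its arguments: {"type":"object","properties":{"series":{"type":"string"},"grip_force":{"type":"number"}},"required":["series"]}

```bash
mkdir -p pics
python3 - <<'E'
from workcell import ctrl, imaging
import cv2
for n in ("scene","top"):
    c=imaging.camera(n); cv2.imwrite(f"pics/{n}0.png",c["color"]); print(n,c["fov_y"],c["cx"],c["cy"],c["R"],c["t"])
print(ctrl.state())
E
```

```text
scene 49.02534095488487 258.58805584769516 192.2466026404161 [[ 8.27944936e-01  5.60809346e-01 -2.44758420e-04]
 [ 4.50530694e-01 -6.65395986e-01 -5.95206078e-01]
 [-3.33959993e-01  4.92687587e-01 -8.03573061e-01]] [-0.39519032 -0.16569415  1.39817461]
top 56.822300737668996 254.53306420349583 190.35672944236933 [[ 0.00512159 -0.99992206 -0.0113863 ]
 [-0.99506495 -0.00396771 -0.09914634]
 [ 0.09909343  0.01183789 -0.99500772]] [0.01026052 0.51905607 1.0015059 ]
{'clock': 0.1, 'joint_positions': array([-1.33311143e+00,  2.21145694e-01,  1.52749588e+00,  2.99975649e-05,
        1.39469914e+00, -1.26068656e-01]), 'dq': array([ 0.00197564, -0.00107575, -0.00082935,  0.00036497, -0.00051069,
       -0.00059467]), 'joint_efforts': array([ 1.40174114e-03, -4.98245180e+01, -3.90544724e+01, -1.18853900e-04,
        5.62937435e-03,  3.76324158e-05]), 'tool_pos': array([ 0.22227053, -0.58360809,  0.25531001]), 'tcp_rot': array([-8.73492724e-04,  9.83506063e-01,  1.80873047e-01, -3.40111155e-05]), 'ft_force': array([-0.38095167,  0.00717007, -0.5343198 ]), 'wrist_torque': array([-0.00031582,  0.01303771, -0.00202487]), 'width': 0.08558363487250878}
```

View pics/scene0.png

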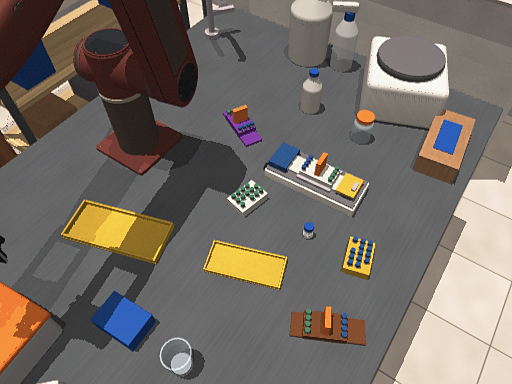

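View pics/top0.png

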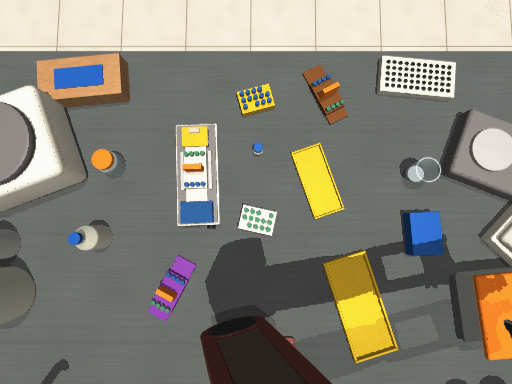

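Rack candidates in the top view are the white one in the mixer (193,168), purple (172,288) and brown (326,94). I choose the white one. Tray candidates are the small one (317,180) and the large one (361,306). I choose the small one. Next I'll take close crops.

Run:
```python
import cv2
t=cv2.imread("pics/top0.png"); s=cv2.imread("pics/scene0.png")
cv2.imwrite("pics/c1.png",cv2.resize(t[115:235,165:230],None,fx=5,fy=5,interpolation=cv2.INTER_CUBIC))
cv2.imwrite("pics/c2.png",cv2.resize(t[135:225,280:355],None,fx=6,fy=6,interpolation=cv2.INTER_CUBIC))
cv2.imwrite("pics/c3.png",cv2.resize(s[135:220,255:375],None,fx=6,fy=6,interpolation=cv2.INTER_CUBIC))
```

```text
(no output)
```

View pics/c1.png

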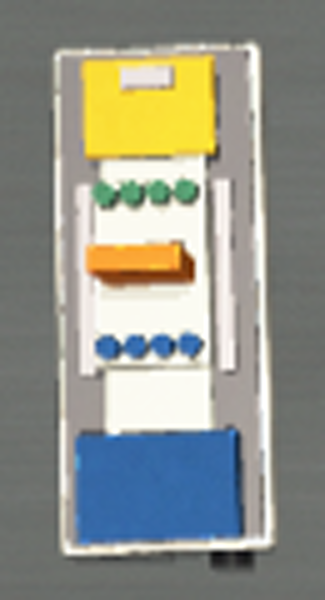

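View pics/c2.png

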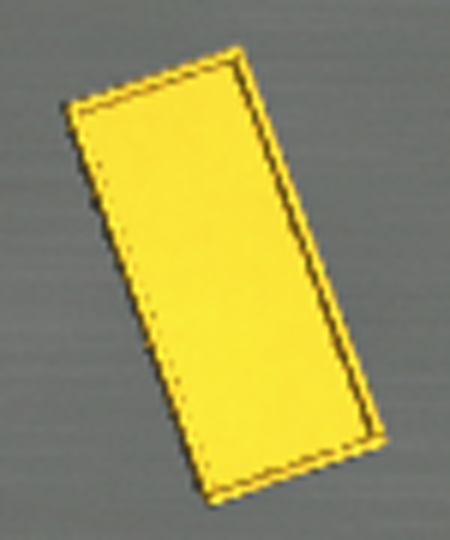

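View pics/c3.png

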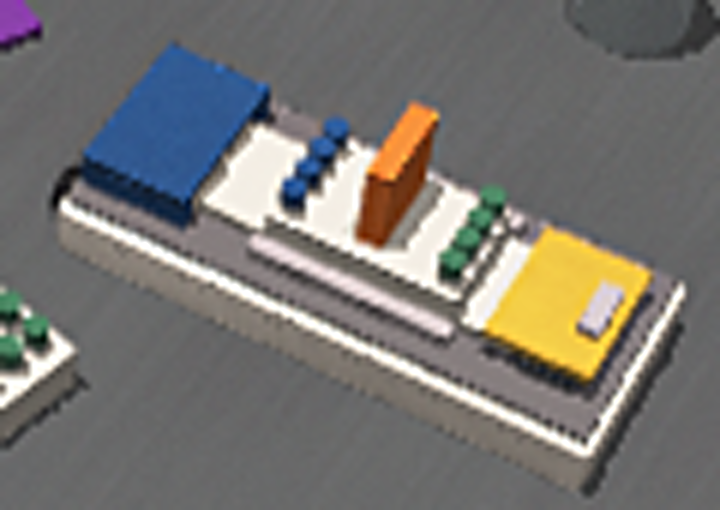

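```bash
cat > h.py <<'E'
import numpy as np, cv2
from scipy.optimize import least_squares
from scipy.spatial.transform import Rotation as Ro
R={};T={};F={};C={}
R["scene"]=np.array([[ 8.27944936e-01,5.60809346e-01,-2.44758420e-04],[4.50530694e-01,-6.65395986e-01,-5.95206078e-01],[-3.33959993e-01,4.92687587e-01,-8.03573061e-01]])
T["scene"]=np.array([-0.39519032,-0.16569415,1.39817461]);C["scene"]=(258.588,192.2466);F["scene"]=192/np.tan(np.radians(49.02534)/2)
R["top"]=np.array([[0.00512159,-0.99992206,-0.0113863],[-0.99506495,-0.00396771,-0.09914634],[0.09909343,0.01183789,-0.99500772]])
T["top"]=np.array([0.01026052,0.51905607,1.0015059]);C["top"]=(254.53306,190.3567);F["top"]=192/np.tan(np.radians(56.8223)/2)
def proj(n,X):
    c=np.atleast_2d(X)@R[n].T+T[n]; return c[:,:2]/c[:,2:]*F[n]+C[n]
def ray(n,uv,z):
    uv=np.atleast_2d(uv).astype(float); d=np.c_[(uv-C[n])/F[n],np.ones(len(uv))]@R[n]; o=-R[n].T@T[n]
    return o+d*((z-o[2])/d[:,2])[:,None]
def crop(p,s,o): return (np.array(p,float)+.5)/s-.5+np.array(o)
E
python3 - <<'E'
from h import *
np.set_printoptions(precision=4,suppress=True)
top=lambda p:crop(p,5,(165,115)); tr=lambda p:crop(p,6,(280,135)); sc=lambda p:crop(p,6,(255,135))
D=ray("top",top([(57,47),(258,45),(270,548),(62,553)]),.04)
print("deck corners",D[:,:2], D.mean(0), [np.linalg.norm(D[i]-D[(i+1)%4]) for i in range(4)])
DS=ray("scene",sc([(590,455),(684,290),(60,203)]),.04); print("deck scene: +x-right, +x-left, -x-right",DS[:,:2])
ax=(D[0]+D[1]-D[2]-D[3]); yaw=np.arctan2(ax[1],ax[0]); print("yaw",yaw)
H=ray("top",top([(88,246),(182,243),(182,268),(88,270)]),.118); print("handle",H[:,:2],H.mean(0)); v=H[0]-H[1]; print("yaw h",np.arctan2(-v[0],v[1]))
HS=ray("scene",sc([(415,102),(439,115),(380,185),(367,172)]),.118);print("handle scene",HS[:,:2],HS.mean(0))
L=ray("top",top([(86,158),(214,155)]),.059)
RF=ray("top",top([(77,433),(238,430)]),.063)
ry=ray("scene",sc([(488,328),(600,380),(652,268),(545,226)]),.059)
u=np.array([np.cos(yaw),np.sin(yaw),0]); c=D.mean(0)
print("lip edge s",(L-c)@u-.02,"roof s",(RF-c)@u-.02,"handle s",(H.mean(0)-c)@u-.02,(HS.mean(0)-c)@u-.02,"lip scene s",(ry-c)@u-.02)
Y=ray("top",tr([(68,105),(240,48),(384,440),(211,503)]),.016)
print("tray",Y[:,:2],Y.mean(0),[np.linalg.norm(Y[i]-Y[(i+1)%4]) for i in range(4)]); a=Y[0]+Y[1]-Y[2]-Y[3]; print("tray yaw",np.arctan2(a[1],a[0]))
print("tray in scene px",proj("scene",Y))
E
```

```text
deck corners [[0.7111 0.2425]
 [0.7126 0.1251]
 [0.4209 0.1137]
 [0.4175 0.2317]] [0.5655 0.1782 0.04  ] [np.float64(0.11737604221502441), np.float64(0.29186298181618375), np.float64(0.1180360466177939), np.float64(0.2938538301019843)]
deck scene: +x-right, +x-left, -x-right [[0.7155 0.1227]
 [0.7097 0.2372]
 [0.4241 0.1111]]
yaw 0.03796255595881561
handle [[0.58   0.2043]
 [0.5818 0.1542]
 [0.5684 0.154 ]
 [0.5671 0.204 ]] [0.5743 0.1791 0.118 ]
yaw h 0.03536818196791667
handle scene [[0.5657 0.2049]
 [0.5793 0.204 ]
 [0.5774 0.1498]
 [0.5684 0.1534]] [0.5727 0.178  0.118 ]
lip edge s [0.057  0.0562] roof s [-0.0998 -0.1011] handle s -0.011159349484697175 -0.012809519542334915 lip scene s [0.0584 0.1165 0.1102 0.0548]
tray [[ 0.6339 -0.094 ]
 [ 0.6627 -0.1788]
 [ 0.4698 -0.2458]
 [ 0.4391 -0.162 ]] [ 0.5514 -0.1701  0.016 ] [np.float64(0.0895283211401075), np.float64(0.2041083804099588), np.float64(0.08927911844816427), np.float64(0.20632846757977696)]
tray yaw 0.3347882927983854
tray in scene px [[287.3133 256.8455]
 [279.3953 287.0786]
 [203.8258 268.2931]
 [214.0833 239.611 ]]
```

Run:
```python
import cv2
s=cv2.imread("pics/scene0.png")
cv2.imwrite("pics/c4.png",cv2.resize(s[230:300,195:295],None,fx=7,fy=7,interpolation=cv2.INTER_CUBIC))
```

```text
(no output)
```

View pics/c4.png

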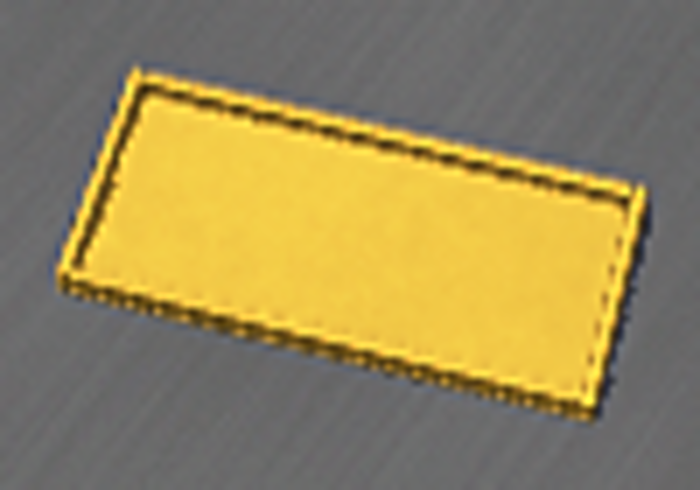

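The close crop confirms the white block with the orange handle at (192,167), held by the blue housing and the yellow lip.

| Item | Measured value |
|---|---|
| Handle | about (0.573, 0.178), yaw 0.037 |
| Lip edge | about 68.6 mm beyond the handle, so overlap is about 13 mm and the stop is about 15 mm back |
| Tray | about (0.551, -0.170), yaw 0.335 |

I'll move over now with the fingers part closed.

>>> {"name": "play_rows", "arguments": {"series": "0.44 0.95 0 0 0 0.3 0.35;0.44 0.95 0 0 0 0.3 0.35;0.44 0.95 0 0 0 0.3 0.35;0.44 0.95 0 0 0 0.3 0.35;0.44 0.95 0 0 0 0.3 0.35", "grip_force": 60}}

```text
clock: 0.52
tool_pos: [0.2644, -0.487, 0.2514]
tcp_rot: [-0.003, 0.966, 0.258, -0.001]
ft_force: [0.4, 0.3, -0.1]
width: 0.0301
```

>>> {"name": "play_rows", "arguments": {"series": "0.44 0.95 0.05 0 0 0.3 0.35;0.44 0.95 0.05 0 0 0.3 0.35;0.44 0.95 0.05 0 0 0.3 0.35;0.44 0.95 0.05 0 0 0.3 0.35;0.44 0.95 0.05 0 0 0.3 0.35"}}

```text
clock: 0.93
tool_pos: [0.309, -0.3854, 0.2534]
tcp_rot: [-0.006, 0.942, 0.336, -0.002]
ft_force: [0.1, -0.6, 0.7]
width: 0.03
```

>>> {"name": "play_rows", "arguments": {"series": "0.44 0.95 0.05 0 0 0.3 0.35;0.44 0.95 0.05 0 0 0.3 0.35;0.44 0.95 0.05 0 0 0.3 0.35;0.44 0.95 0.05 0 0 0.3 0.35;0.44 0.95 0.05 0 0 0.3 0.35"}}

```text
clock: 1.35
tool_pos: [0.3535, -0.2841, 0.2564]
tcp_rot: [-0.008, 0.911, 0.412, -0.002]
ft_force: [1.2, 0.6, -0.1]
width: 0.0299
```

>>> {"name": "play_rows", "arguments": {"series": "0.44 0.95 0.05 0 0 0.3 0.35;0.44 0.95 0.05 0 0 0.3 0.35;0.44 0.95 0.05 0 0 0.3 0.35;0.44 0.95 0.05 0 0 0.3 0.35;0.44 0.95 0.05 0 0 0.3 0.35"}}

```text
clock: 1.77
tool_pos: [0.3979, -0.1831, 0.2597]
tcp_rot: [-0.009, 0.874, 0.486, -0.004]
ft_force: [-0.0, -0.0, -1.0]
width: 0.03
```

>>> {"name": "play_rows", "arguments": {"series": "0.44 0.95 0.05 0 0 0.3 0.35;0.44 0.95 0.05 0 0 0.3 0.35;0.44 0.95 0.05 0 0 0.3 0.35;0.44 0.95 0.05 0 0 0.3 0.35;0.44 0.95 0.05 0 0 0.3 0.35"}}

```text
clock: 2.18
tool_pos: [0.4421, -0.0822, 0.2633]
tcp_rot: [-0.01, 0.831, 0.556, -0.005]
ft_force: [0.6, 0.2, -0.4]
width: 0.0301
```

>>> {"name": "play_rows", "arguments": {"series": "0.44 0.95 0.05 0 0 0.3 0.35;0.44 0.95 0.05 0 0 0.3 0.35;0.44 0.95 0.05 0 0 0.3 0.35;0.44 0.95 0.05 0 0 0.3 0.35;0.44 0.95 0.05 0 0 0.3 0.35"}}

```text
clock: 2.6
tool_pos: [0.4863, 0.0186, 0.2666]
tcp_rot: [-0.01, 0.782, 0.623, -0.007]
ft_force: [0.3, 0.4, 0.8]
width: 0.0298
```

>>> {"name": "play_rows", "arguments": {"series": "0.54 0.95 0 0 0 0.3 0.35;0.54 0.95 0 0 0 0.3 0.35;0.54 0.95 0 0 0 0.3 0.35;0.54 0.95 0 0 0 0.3 0.35;0.54 0.95 0 0 0 0.3 0.35"}}

```text
clock: 3.02
tool_pos: [0.5407, 0.1192, 0.2646]
tcp_rot: [-0.011, 0.728, 0.686, -0.009]
ft_force: [0.2, -0.8, -0.3]
width: 0.0298
```

>>> {"name": "play_rows", "arguments": {"series": "0.5 0.9 0 0 0 0.3 0.35;0.5 0.9 0 0 0 0.3 0.35;0.4 0.5 0 0 0 0.2 0.35;0 0 0 0 0 0 0.35;0 0 0 0 0 0 0.35"}}

```text
clock: 3.43
tool_pos: [0.5693, 0.1716, 0.2611]
tcp_rot: [-0.012, 0.695, 0.719, -0.012]
ft_force: [0.1, 0.5, 0.1]
width: 0.0298
```

```bash
cat > st.py <<'E'
from h import *
from workcell import ctrl
def st(p=True):
    s=ctrl.state(); q=s["tcp_rot"]; r=Ro.from_quat([q[1],q[2],q[3],q[0]]); m=r.as_matrix()
    if p:
        print("t",round(s["clock"],2),"pos",np.round(s["tool_pos"],4),"F",np.round(s["ft_force"],2),"M",np.round(s["wrist_torque"],2),"w",round(s["width"],4),"z",np.round(m[:,2],4),"yawy",round(np.arctan2(m[1,1],m[0,1]),4))
    return s,m
def rot(yaw,tilt=0):
    y=np.array([np.cos(yaw),np.sin(yaw),0]);z=np.array([0,0,-1.]);x=np.cross(y,z)
    M=np.c_[x,y,z]; ay=np.array([np.sin(yaw),-np.cos(yaw),0]) # minus rack y: toe up
    return Ro.from_rotvec(ay*tilt).as_matrix()@M
def need(pos,yaw,tilt=0):
    s,m=st(); d=(np.array(pos)-s["tool_pos"])/.02; rv=Ro.from_matrix(rot(yaw,tilt)@m.T).as_rotvec()/np.radians(6)
    print("need shift/fs",np.round(d,3),"turn/fs",np.round(rv,3))
E
python3 -c "
from st import *
need([.573,.178,.108],.037)"
```

```text
t 3.43 pos [0.5693 0.1716 0.2611] F [0.06 0.46 0.12] M [ 0.02 -0.02 -0.03] w 0.0298 z [-3.350e-02  4.000e-04 -9.994e-01] yawy 0.0344
need shift/fs [ 0.186  0.319 -7.653] turn/fs [-0.003 -0.32   0.025]
```

>>> {"name": "play_rows", "arguments": {"series": "0.1 0.2 -1 0 -0.2 0 0.35;0.1 0.1 -1 0 -0.12 0 0.35;0 0 -1 0 0 0 0.35;0 0 -1 0 0 0 0.35;0 0 -0.5 0 0 0 0.35"}}

```text
clock: 3.85
tool_pos: [0.5733, 0.1747, 0.1713]
tcp_rot: [0.003, 0.697, 0.717, 0.002]
ft_force: [-0.7, -0.5, 0.1]
width: 0.03
```

```bash
python3 -c "
from st import *
need([.573,.178,.108],.037)
from workcell import imaging
for n,(r0,r1,c0,c1) in (('scene',(80,220,250,370)),('top',(110,240,140,260))):
    im=imaging.camera(n)['color']; cv2.imwrite('pics/hov_%s.png'%n,cv2.resize(im[r0:r1,c0:c1],None,fx=4,fy=4,interpolation=cv2.INTER_CUBIC))
"
```

```text
t 3.85 pos [0.5733 0.1747 0.1713] F [-0.66 -0.5   0.13] M [ 0.02  0.02 -0.02] w 0.03 z [ 0.007 -0.    -1.   ] yawy 0.0294
need shift/fs [-0.013  0.167 -3.164] turn/fs [0.    0.067 0.072]
```

View pics/hov_scene.png

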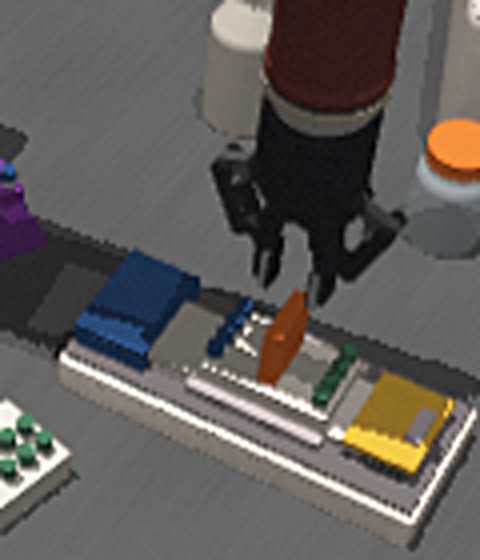

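View pics/hov_top.png

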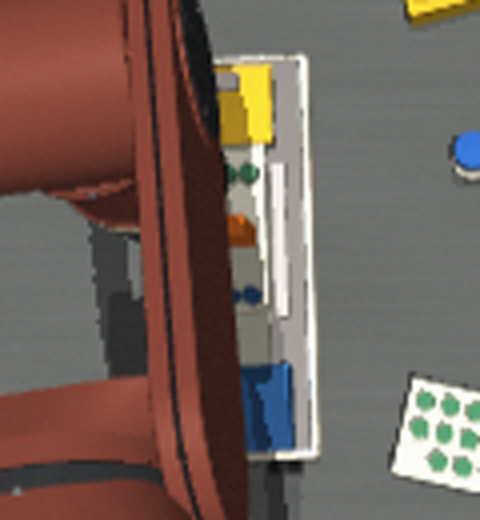

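In the hover crop the fingers at (316,150) and (329,155) straddle the handle plane. I'll descend.

>>> {"name": "play_rows", "arguments": {"series": "0 0.15 -0.9 0 0.06 0.06 0.35;0 0 -0.8 0 0 0 0.35;0 0 -0.5 0 0 0 0.35;0 0 0 0 0 0 0.35;0 0 0 0 0 0 0.35"}}

```text
clock: 4.37
tool_pos: [0.5765, 0.1763, 0.133]
tcp_rot: [0.002, 0.695, 0.719, 0.003]
ft_force: [-0.1, -0.3, -0.2]
width: 0.0298
```

```bash
python3 -c "
from st import *
need([.573,.178,.108],.037)
print(proj('scene',[[.5733,.1747,.146]]))
from workcell import imaging
for n,(r0,r1,c0,c1) in (('scene',(110,210,260,360)),):
    im=imaging.camera(n)['color']; cv2.imwrite('pics/hov2_%s.png'%n,cv2.resize(im[r0:r1,c0:c1],None,fx=6,fy=6,interpolation=cv2.INTER_CUBIC))
"
```

```text
t 4.37 pos [0.5765 0.1763 0.133 ] F [-0.12 -0.27 -0.18] M [ 0.03 -0.    0.01] w 0.0298 z [ 7.6e-03  9.0e-04 -1.0e+00] yawy 0.0328
need shift/fs [-0.174  0.084 -1.248] turn/fs [-0.009  0.072  0.04 ]
[[322.13663066 152.64707023]]
```

View pics/hov2_scene.png

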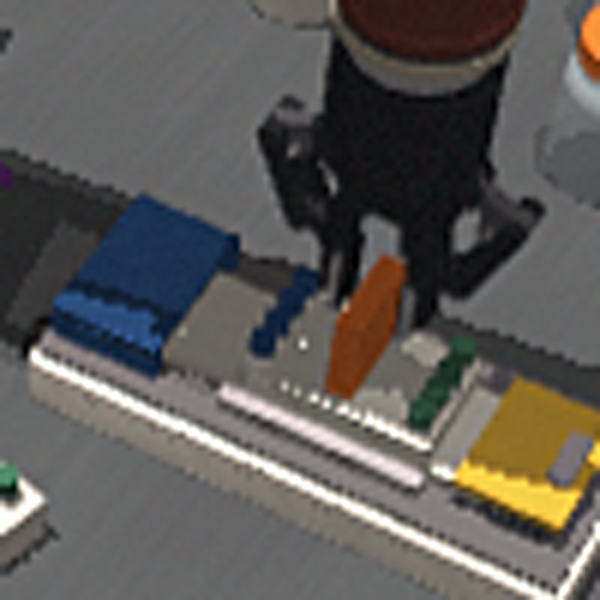

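>>> {"name": "play_rows", "arguments": {"series": "-0.17 0.08 -0.5 0 0.06 0.04 0.35;-0.05 0 -0.4 0 0 0 0.35;0 0 -0.3 0 0 0 0.35;0 0 0 0 0 0 0.35;0 0 0 0 0 0 0.35"}}

```text
clock: 4.83
tool_pos: [0.5736, 0.1784, 0.1104]
tcp_rot: [0.002, 0.694, 0.72, 0.003]
ft_force: [-0.6, -0.3, 0.0]
width: 0.0296
```

```bash
python3 -c "
from st import *
need([.573,.178,.108],.037)
"
```

```text
t 4.83 pos [0.5736 0.1784 0.1104] F [-0.58 -0.29  0.02] M [-0.02  0.    0.02] w 0.0296 z [ 0.0061  0.0019 -1.    ] yawy 0.0373
need shift/fs [-0.029 -0.018 -0.121] turn/fs [-0.018  0.058 -0.003]
```

>>> {"name": "play_rows", "arguments": {"series": "0 0 -0.1 -0.02 0.06 0 0.35;0 0 0 0 0 0 0.25;0 0 0 0 0 0 0.22;0 0 0 0 0 0 0.2;0 0 0 0 0 0 0.2"}}

```text
clock: 5.25
tool_pos: [0.5739, 0.1785, 0.1085]
tcp_rot: [-0.0, 0.694, 0.72, -0.0]
ft_force: [0.3, 0.3, -0.2]
width: 0.0168
```

```bash
python3 -c "
from st import *
need([.573,.178,.108],.037)
"
```

```text
t 5.25 pos [0.5739 0.1785 0.1085] F [ 0.28  0.29 -0.2 ] M [0.04 0.02 0.02] w 0.0168 z [-6.e-04 -5.e-04 -1.e+00] yawy 0.0375
need shift/fs [-0.044 -0.025 -0.025] turn/fs [ 0.004 -0.005 -0.005]
```

Well centred: 17 mm opening on a 14 mm plate with no contact force. I'll close the fingers.

>>> {"name": "play_rows", "arguments": {"series": "0 0 0 0 0 0 0.17;0 0 0 0 0 0 0.14;0 0 0 0 0 0 0;0 0 0 0 0 0 0;0 0 0 0 0 0 0", "grip_force": 60}}

```text
clock: 5.67
tool_pos: [0.5737, 0.1785, 0.1087]
tcp_rot: [-0.0, 0.694, 0.72, -0.0]
ft_force: [0.1, 1.2, 0.5]
width: 0.0133
```

```bash
python3 -c "
from st import *
need([.573,.178,.108],.037)
"
```

```text
t 5.67 pos [0.5737 0.1785 0.1087] F [0.07 1.17 0.52] M [0.   0.05 0.02] w 0.0133 z [-7.e-04 -4.e-04 -1.e+00] yawy 0.0376
need shift/fs [-0.036 -0.026 -0.034] turn/fs [ 0.004 -0.007 -0.005]
```

>>> {"name": "play_rows", "arguments": {"series": "0 0 0.05 0 0 0 0;0 0 0.03 0 0 0 0;0 0 0 0 0 0 0"}}

```text
clock: 5.92
tool_pos: [0.5727, 0.1783, 0.109]
tcp_rot: [-0.001, 0.694, 0.72, -0.001]
ft_force: [1.1, 0.6, -2.8]
width: 0.0129
```

```bash
python3 -c "
from st import *
st()
"
```

```text
t 5.92 pos [0.5727 0.1783 0.109 ] F [ 1.12  0.64 -2.85] M [0.01 0.01 0.05] w 0.0129 z [-3.1e-03 -9.0e-04 -1.0e+00] yawy 0.0375
```

>>> {"name": "play_rows", "arguments": {"series": "0 0 0.08 0 0 0 0;0 0 0.03 0 0 0 0;0 0 0 0 0 0 0"}}

```text
clock: 6.17
tool_pos: [0.5724, 0.1781, 0.1104]
tcp_rot: [-0.001, 0.694, 0.72, -0.002]
ft_force: [0.6, 0.7, -3.3]
width: 0.0131
```

```bash
python3 -c "
from st import *
st()
"
```

```text
t 6.17 pos [0.5724 0.1781 0.1104] F [ 0.56  0.67 -3.3 ] M [ 0.   -0.1   0.01] w 0.0131 z [-0.0037 -0.0011 -1.    ] yawy 0.0374
```

>>> {"name": "play_rows", "arguments": {"series": "-0.12 -0.005 0 0 -0.035 0 0;-0.12 -0.005 0 0 0 0 0;0 0 0 0 0 0 0"}}

```text
clock: 6.42
tool_pos: [0.5684, 0.178, 0.111]
tcp_rot: [0.001, 0.694, 0.72, 0.001]
ft_force: [1.6, 0.5, -4.0]
width: 0.0133
```

```bash
python3 -c "
from st import *
st()
"
```

```text
t 6.42 pos [0.5684 0.178  0.111 ] F [ 1.61  0.45 -4.03] M [ 0.06 -0.5   0.  ] w 0.0133 z [ 3.2e-03 -8.0e-04 -1.0e+00] yawy 0.0373
```

>>> {"name": "play_rows", "arguments": {"series": "-0.12 -0.005 -0.02 0 0.03 0 0;-0.12 -0.005 0 0 0 0 0;0 0 0 0 0 0 0"}}

```text
clock: 6.67
tool_pos: [0.5637, 0.1777, 0.111]
tcp_rot: [0.001, 0.694, 0.72, 0.0]
ft_force: [2.1, -0.1, -3.9]
width: 0.0131
```

```bash
python3 -c "
from st import *
st()
"
```

```text
t 6.67 pos [0.5637 0.1777 0.111 ] F [ 2.12 -0.13 -3.95] M [ 0.07 -0.52  0.05] w 0.0131 z [ 1.8e-03 -6.0e-04 -1.0e+00] yawy 0.0374
```

Fx is rising like the spring. I'll continue in smaller steps.

>>> {"name": "play_rows", "arguments": {"series": "-0.1 -0.004 -0.02 0 0.01 0 0;-0.05 0 0 0 0 0 0;0 0 0 0 0 0 0"}}

```text
clock: 6.92
tool_pos: [0.561, 0.1777, 0.111]
tcp_rot: [0.001, 0.694, 0.72, 0.001]
ft_force: [4.0, -0.7, -4.3]
width: 0.0131
```

```bash
python3 -c "
from st import *
st()
"
```

```text
t 6.92 pos [0.561  0.1777 0.111 ] F [ 3.96 -0.68 -4.34] M [ 0.   -0.63  0.01] w 0.0131 z [ 2.3e-03 -5.0e-04 -1.0e+00] yawy 0.0375
```

>>> {"name": "play_rows", "arguments": {"series": "-0.06 -0.002 -0.01 0 0.01 0 0;0 0 0 0 0 0 0"}}

```text
clock: 7.08
tool_pos: [0.5599, 0.1776, 0.111]
tcp_rot: [0.001, 0.694, 0.72, 0.0]
ft_force: [2.7, 0.4, -4.5]
width: 0.0131
```

```bash
python3 -c "
from st import *
st()
"
```

```text
t 7.08 pos [0.5599 0.1776 0.111 ] F [ 2.69  0.43 -4.45] M [-0.02 -0.58  0.01] w 0.0131 z [ 1.8e-03 -5.0e-04 -1.0e+00] yawy 0.0375
```

>>> {"name": "play_rows", "arguments": {"series": "-0.06 -0.002 -0.01 0 0.01 0 0;0 0 0 0 0 0 0"}}

```text
clock: 7.25
tool_pos: [0.5588, 0.1775, 0.1109]
tcp_rot: [0.001, 0.694, 0.72, 0.0]
ft_force: [2.6, 0.4, -3.2]
width: 0.0135
```

>>> {"name": "play_rows", "arguments": {"series": "-0.05 -0.002 0 0 0 0 0;0 0 0 0 0 0 0"}}

```text
clock: 7.42
tool_pos: [0.5579, 0.1775, 0.1109]
tcp_rot: [0.001, 0.694, 0.72, 0.0]
ft_force: [2.7, -0.3, -3.0]
width: 0.0133
```

>>> {"name": "play_rows", "arguments": {"series": "-0.04 -0.002 0 0 0 0 0;0 0 0 0 0 0 0"}}

```text
clock: 7.58
tool_pos: [0.5574, 0.1775, 0.1111]
tcp_rot: [0.001, 0.694, 0.72, 0.001]
ft_force: [2.4, -0.3, -4.7]
width: 0.0131
```

>>> {"name": "play_rows", "arguments": {"series": "-0.04 -0.002 0 0 0 0 0;0 0 0 0 0 0 0"}}

```text
clock: 7.75
tool_pos: [0.5571, 0.1775, 0.1113]
tcp_rot: [0.001, 0.694, 0.72, 0.001]
ft_force: [2.4, 0.5, -4.6]
width: 0.0134
```

>>> {"name": "play_rows", "arguments": {"series": "-0.05 -0.002 -0.01 0 0 0 0;0 0 0 0 0 0 0"}}

```text
clock: 7.92
tool_pos: [0.557, 0.1775, 0.1116]
tcp_rot: [0.002, 0.694, 0.72, 0.002]
ft_force: [2.2, -0.4, -4.8]
width: 0.0134
```

```bash
python3 -c "
from st import *
st()
"
```

```text
t 7.92 pos [0.557  0.1775 0.1116] F [ 2.25 -0.39 -4.82] M [ 0.02 -0.7   0.06] w 0.0134 z [ 0.0061  0.     -1.    ] yawy 0.0375
```

>>> {"name": "play_rows", "arguments": {"series": "-0.05 -0.002 -0.01 0 0.02 0 0"}}

```text
clock: 8.0
tool_pos: [0.5568, 0.1775, 0.1118]
tcp_rot: [0.002, 0.694, 0.72, 0.002]
ft_force: [7.6, 0.4, -4.8]
width: 0.0133
```

```bash
python3 -c "
from st import *
st()
from workcell import imaging
for n,(r0,r1,c0,c1) in (('scene',(130,220,255,375)),):
    im=imaging.camera(n)['color']; cv2.imwrite('pics/stop_%s.png'%n,cv2.resize(im[r0:r1,c0:c1],None,fx=6,fy=6,interpolation=cv2.INTER_CUBIC))
st()
"
```

```text
t 8.0 pos [0.5568 0.1775 0.1118] F [ 7.56  0.42 -4.84] M [ 0.11 -1.61  0.14] w 0.0133 z [ 6.1e-03  3.0e-04 -1.0e+00] yawy 0.0375
t 8.05 pos [0.5568 0.1775 0.1118] F [ 5.84  0.02 -5.31] M [ 0.09 -1.34  0.03] w 0.0133 z [ 6.1e-03  3.0e-04 -1.0e+00] yawy 0.0376
```

View pics/stop_scene.png

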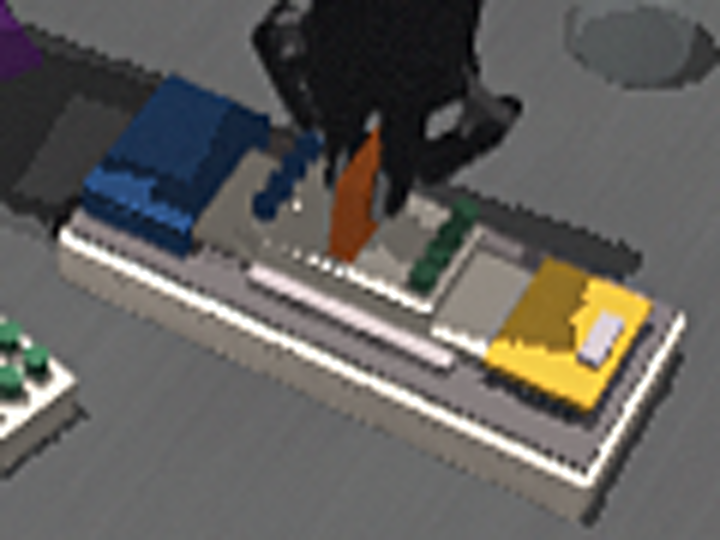

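Stop met: no further travel at 16.9 mm back, and Fx rose to 7.6 N. Next I'll tip about the tongue's lower edge.

```bash
cat >> st.py <<'E'
def tongue():
    s,m=st(False); t=s["tool_pos"]-.098*m[:,1]+.0685*m[:,2]; toe=s["tool_pos"]+.082*m[:,1]+.0685*m[:,2]
    u=np.array([np.cos(.0375),np.sin(.0375),0]); o=np.array([.5737,.1785,.04])
    tilt=np.arcsin(m[2,1])
    L=lambda p:np.round([(p-o)@u*1e3,(p-o)@np.array([-u[1],u[0],0])*1e3,(p[2]-.04)*1e3],2)
    print("tongue s,y,h mm",L(t),"toe",L(toe),"tilt",round(tilt,4),"F",np.round(s["ft_force"],1),"t",round(s["clock"],2))
    return s,m,t,u
def plan(s_t,h_t,tilt,yaw=.0375):
    s,m,t,u=tongue(); o=np.array([.5737,.1785,.04]); M=rot(yaw,tilt)
    P=o+u*s_t/1e3+np.array([0,0,h_t/1e3]); tcp=P+.098*M[:,1]-.0685*M[:,2]
    print("need/fs",np.round((tcp-s["tool_pos"])/.02,3),np.round(Ro.from_matrix(M@m.T).as_rotvec()/np.radians(6),3))
E
python3 -c "
from st import *
plan(-114.3,2.0,.05)"
```

```text
tongue s,y,h mm [-114.53   -0.38    2.68] toe [65.46 -0.37  3.79] tilt 0.0061 F [ 5.8  0.  -5.3] t 8.05
need/fs [-0.145  0.013  0.176] [ 0.015 -0.419 -0.001]
```

>>> {"name": "play_rows", "arguments": {"series": "-0.05 0 0.09 0.007 -0.2 0 0;-0.06 0 0.08 0.007 -0.2 0 0"}}

```text
clock: 8.22
tool_pos: [0.555, 0.1774, 0.1152]
tcp_rot: [0.017, 0.694, 0.72, 0.018]
ft_force: [3.2, 0.6, -2.6]
width: 0.0133
```

```bash
python3 -c "
from st import *
plan(-114.1,2.0,.1)"
```

```text
tongue s,y,h mm [-113.29   -0.37    2.02] toe [66.49 -0.46 10.8 ] tilt 0.0488 F [ 3.2  0.6 -2.6] t 8.22
need/fs [-0.235  0.012  0.236] [ 0.018 -0.489  0.005]
```

>>> {"name": "play_rows", "arguments": {"series": "-0.12 0 0.12 0.009 -0.25 0 0;-0.12 0 0.12 0.009 -0.25 0 0"}}

```text
clock: 8.38
tool_pos: [0.5503, 0.1773, 0.1205]
tcp_rot: [0.036, 0.693, 0.719, 0.038]
ft_force: [5.5, -0.2, -2.9]
width: 0.0132
```

```bash
python3 -c "
from st import *
plan(-113.8,2.0,.15)"
```

```text
tongue s,y,h mm [-113.74   -0.29    2.1 ] toe [65.27 -0.4  20.94] tilt 0.1049 F [ 5.5 -0.2 -2.9] t 8.38
need/fs [-0.185  0.01   0.195] [ 0.017 -0.431  0.006]
```

>>> {"name": "play_rows", "arguments": {"series": "-0.07 0 0.11 0.009 -0.23 0 0;-0.07 0 0.11 0.009 -0.22 0 0"}}

```text
clock: 8.55
tool_pos: [0.5466, 0.1771, 0.1252]
tcp_rot: [0.054, 0.692, 0.718, 0.056]
ft_force: [3.6, -0.2, -5.3]
width: 0.0135
```

```bash
python3 -c "
from st import *
plan(-112,2.0,.18)"
```

```text
tongue s,y,h mm [-113.36   -0.37    2.32] toe [64.46 -0.44 30.2 ] tilt 0.1555 F [ 3.6 -0.2 -5.3] t 8.55
need/fs [-0.035  0.018  0.088] [ 0.011 -0.234  0.004]
```

>>> {"name": "play_rows", "arguments": {"series": "0.02 0.01 0.09 0.009 -0.23 0 0;0.15 0.005 0 0 0 0 0;0.2 0.007 0 0 0 0 0"}}

```text
clock: 8.8
tool_pos: [0.5509, 0.1775, 0.1269]
tcp_rot: [0.062, 0.691, 0.718, 0.064]
ft_force: [2.3, -0.6, -3.9]
width: 0.0132
```

```bash
python3 -c "
from st import *
plan(-85,3,.18)"
```

```text
tongue s,y,h mm [-106.97   -0.24    1.95] toe [70.13 -0.13 34.12] tilt 0.1797 F [ 2.3 -0.6 -3.9] t 8.8
need/fs [1.096 0.048 0.054] [ 0.007 -0.003 -0.005]
```

>>> {"name": "play_rows", "arguments": {"series": "0.35 0.014 0.02 0 0 0 0;0.35 0.014 0.02 0 0 0 0;0.35 0.014 0.02 0 0 0 0;0.2 0.008 0.02 0 0 0 0"}}

```text
clock: 9.13
tool_pos: [0.5761, 0.1785, 0.1267]
tcp_rot: [0.06, 0.691, 0.718, 0.062]
ft_force: [-0.9, -1.0, -3.5]
width: 0.0131
```

```bash
python3 -c "
from st import *
plan(-80,30,.18)"
```

```text
tongue s,y,h mm [-82.42  -0.18   2.44] toe [94.92 -0.14 33.28] tilt 0.1721 F [-0.9 -1.  -3.5] t 9.13
need/fs [0.087 0.008 1.411] [ 0.011 -0.075 -0.001]
```

>>> {"name": "play_rows", "arguments": {"series": "0.03 0 0.4 0 0 0 0;0.02 0 0.8 0 0 0 0;0 0 1 0 0 0 0;0 0 1 0 0 0 0;0 0 1 0 0 0 0"}}

```text
clock: 9.55
tool_pos: [0.5731, 0.1772, 0.2059]
tcp_rot: [0.054, 0.692, 0.718, 0.054]
ft_force: [-0.3, 0.3, -3.0]
width: 0.0134
```

Run:
```python
from st import *
tongue()
from workcell import imaging
im=imaging.camera('scene')['color']; cv2.imwrite('pics/lift.png',cv2.resize(im[80:320,180:400],None,fx=2.5,fy=2.5,interpolation=cv2.INTER_CUBIC))
# tray refit from scene corners
c=crop([(137,70),(645,187),(597,413),(60,283)],7,(195,230)); Y=ray('scene',c,.016); print(Y[:,:2],Y.mean(0)); a=Y[1]+Y[2]-Y[0]-Y[3]; print(np.arctan2(a[1],a[0]))
```

```text
tongue s,y,h mm [-87.16  -1.42  83.31] toe [ 90.76  -1.58 110.61] tilt 0.1523 F [-0.3  0.3 -3. ] t 9.55
[[ 0.43913214 -0.16176342]
 [ 0.63169094 -0.0935127 ]
 [ 0.6658142  -0.18158987]
 [ 0.47143049 -0.25062332]] [ 0.55201694 -0.17187233  0.016     ]
0.3409376158755765
```

View pics/lift.png

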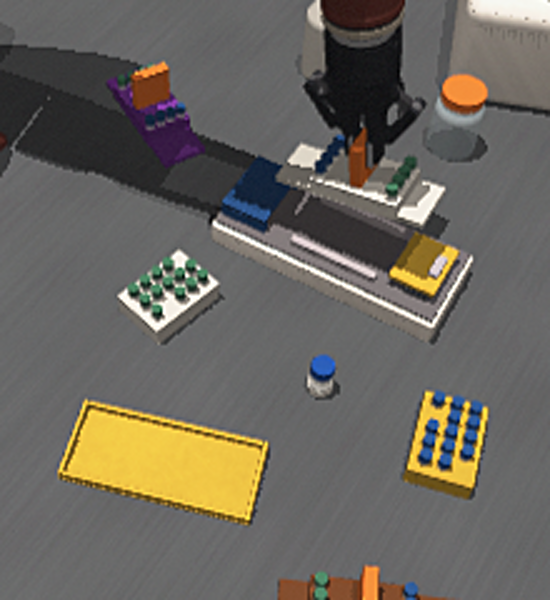

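The rack is out, held tipped above the clear mixer, with its caps in place. The tray reads (0.5517, -0.171), yaw 0.338, from both views. I'll carry it level to the tray.

>>> {"name": "play_rows", "arguments": {"series": "0 -0.5 0.1 0 0.25 0.16 0;0 -0.9 0.1 0 0.25 0.16 0;0 -0.9 0 0 0.25 0.16 0;0 -0.9 0 0 0.25 0.16 0;0 -0.9 0 0 0.25 0.16 0"}}

```text
clock: 10.02
tool_pos: [0.5764, 0.0977, 0.2197]
tcp_rot: [0.006, 0.66, 0.751, 0.016]
ft_force: [0.5, -0.4, -3.1]
width: 0.0135
```

>>> {"name": "play_rows", "arguments": {"series": "0 -0.9 0 0 0 0.18 0;0 -0.9 0 0 0 0.18 0;0 -0.9 0 0 0 0.18 0;0 -0.9 0 0 0 0.18 0;0 -0.9 0 0 0 0.18 0"}}

```text
clock: 10.43
tool_pos: [0.5769, 0.0032, 0.218]
tcp_rot: [0.003, 0.622, 0.783, 0.015]
ft_force: [-0.1, 0.5, -3.4]
width: 0.0133
```

```bash
python3 -c "
from st import *
need([.5592,-.1683,.15],.338)"
```

```text
t 10.43 pos [0.5769 0.0032 0.218 ] F [-0.14  0.52 -3.37] M [ 0.02 -0.    0.  ] w 0.0133 z [ 0.0241  0.0196 -0.9995] yawy 0.2282
need shift/fs [-0.884 -8.573 -3.398] turn/fs [-0.199  0.22   1.047]
```

>>> {"name": "play_rows", "arguments": {"series": "-0.1 -0.9 0 -0.05 0.05 0.11 0;-0.1 -0.9 0 -0.05 0.05 0.11 0;-0.1 -0.9 0 -0.05 0.05 0.11 0;-0.1 -0.9 0 -0.05 0.05 0.11 0;-0.1 -0.9 0 0 0 0.11 0"}}

```text
clock: 10.85
tool_pos: [0.5662, -0.0917, 0.216]
tcp_rot: [0.0, 0.598, 0.802, -0.0]
ft_force: [0.2, -0.4, -3.5]
width: 0.0133
```

>>> {"name": "play_rows", "arguments": {"series": "-0.1 -0.9 -0.1 0 0 0.11 0;-0.1 -0.9 -0.1 0 0 0.11 0;-0.1 -0.7 -0.1 0 0 0.11 0;-0.1 -0.4 -0.1 0 0 0.1 0;0 0 0 0 0 0 0"}}

```text
clock: 11.27
tool_pos: [0.5573, -0.1564, 0.2061]
tcp_rot: [-0.0, 0.58, 0.815, -0.001]
ft_force: [-0.5, -0.5, -3.4]
width: 0.0134
```

```bash
python3 -c "
from st import *
need([.5592,-.1683,.15],.338)"
```

```text
t 11.27 pos [ 0.5573 -0.1564  0.2061] F [-0.48 -0.55 -3.42] M [ 0.04 -0.03 -0.03] w 0.0134 z [-0.0014 -0.0017 -1.    ] yawy 0.3332
need shift/fs [ 0.093 -0.597 -2.803] turn/fs [ 0.016 -0.013  0.046]
```

>>> {"name": "play_rows", "arguments": {"series": "0.05 -0.35 -0.7 0.01 -0.01 0.04 0;0.05 -0.25 -0.8 0 0 0 0;0 0 -0.8 0 0 0 0;0 0 -0.5 0 0 0 0;0 0 0 0 0 0 0"}}

```text
clock: 11.68
tool_pos: [0.5607, -0.168, 0.1488]
tcp_rot: [0.001, 0.58, 0.815, 0.001]
ft_force: [-0.4, 0.6, -4.1]
width: 0.013
```

```bash
python3 -c "
from st import *
need([.5592,-.1683,.0735],.338)
from workcell import imaging
im=imaging.camera('scene')['color']; cv2.imwrite('pics/tr1.png',cv2.resize(im[180:310,180:310],None,fx=4.5,fy=4.5,interpolation=cv2.INTER_CUBIC))
im=imaging.camera('top')['color']; cv2.imwrite('pics/tr2.png',cv2.resize(im[125:235,265:365],None,fx=5,fy=5,interpolation=cv2.INTER_CUBIC))
"
```

```text
t 11.68 pos [ 0.5607 -0.168   0.1488] F [-0.44  0.62 -4.07] M [0.   0.06 0.01] w 0.013 z [ 2.5e-03 -1.0e-04 -1.0e+00] yawy 0.3345
need shift/fs [-0.075 -0.013 -3.763] turn/fs [0.001 0.024 0.033]
```

View pics/tr1.png

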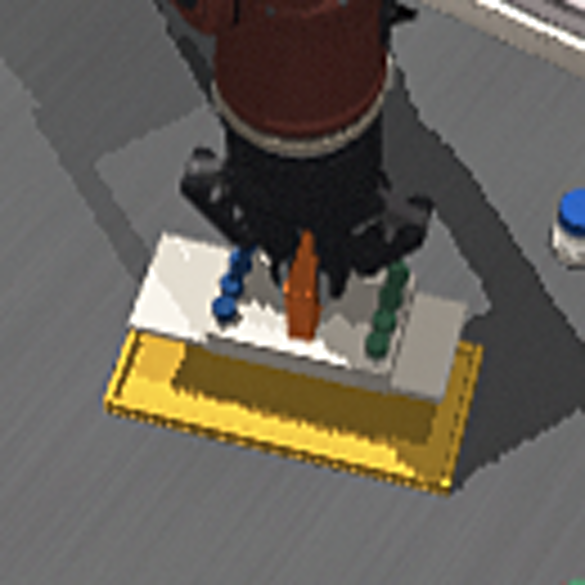

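View pics/tr2.png

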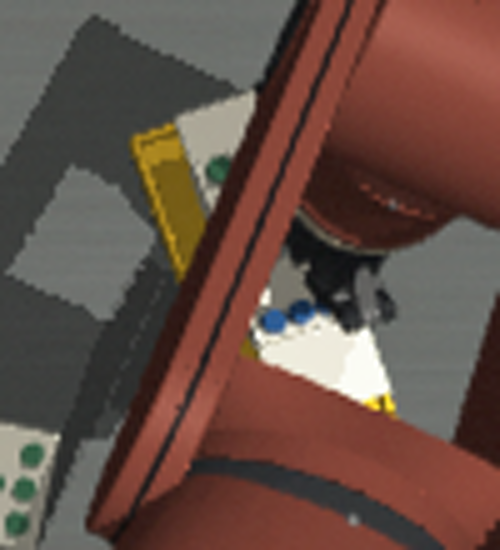

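The rack is over the tray and parallel to it. I'll lower to just above the rim.

>>> {"name": "play_rows", "arguments": {"series": "-0.075 0 -0.6 0 0.02 0.03 0;0 0 -0.6 0 0 0 0;0 0 -0.5 0 0 0 0;0 0 -0.3 0 0 0 0;0 0 0 0 0 0 0"}}

```text
clock: 12.2
tool_pos: [0.5623, -0.168, 0.1106]
tcp_rot: [0.004, 0.577, 0.816, 0.001]
ft_force: [-1.3, 0.3, -4.2]
width: 0.0136
```

```bash
python3 -c "
from st import *
need([.5592,-.1683,.0735],.338)
s,m=st(False)
from workcell import imaging
im=imaging.camera('scene')['color']; cv2.imwrite('pics/tr3.png',cv2.resize(im[200:310,180:310],None,fx=6,fy=6,interpolation=cv2.INTER_CUBIC))
"
```

```text
t 12.2 pos [ 0.5623 -0.168   0.1106] F [-1.29  0.28 -4.23] M [ 0.04  0.06 -0.  ] w 0.0136 z [ 0.0082 -0.0035 -1.    ] yawy 0.3398
need shift/fs [-0.154 -0.014 -1.855] turn/fs [ 0.033  0.079 -0.017]
```

View pics/tr3.png

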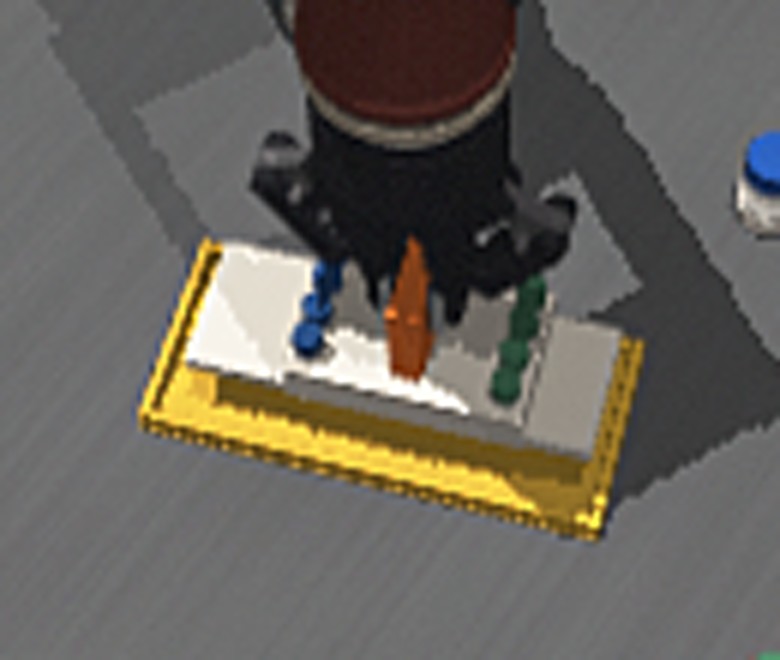

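>>> {"name": "play_rows", "arguments": {"series": "-0.14 -0.01 -0.3 0.03 0.08 -0.02 0;-0.05 0 -0.4 0 0 0 0;-0.03 0 -0.4 0 0 0 0;0 0 -0.2 0 0 0 0;0 0 0 0 0 0 0"}}

```text
clock: 12.67
tool_pos: [0.5581, -0.1687, 0.0833]
tcp_rot: [0.001, 0.578, 0.816, -0.0]
ft_force: [-0.6, 0.5, -3.0]
width: 0.0133
```

```bash
python3 -c "
from st import *
need([.5592,-.1683,.0735],.338)
"
```

```text
t 12.67 pos [ 0.5581 -0.1687  0.0833] F [-0.58  0.51 -3.02] M [-0.02  0.01 -0.01] w 0.0133 z [ 7.e-04 -9.e-04 -1.e+00] yawy 0.3372
need shift/fs [ 0.054  0.022 -0.491] turn/fs [0.008 0.006 0.007]
```

About 10 mm remain. I'll lower slowly and watch Fz.

>>> {"name": "play_rows", "arguments": {"series": "0 0 -0.1 0 0 0 0;0 0 -0.1 0 0 0 0;0 0 -0.1 0 0 0 0;0 0 -0.05 0 0 0 0"}}

```text
clock: 13.0
tool_pos: [0.5584, -0.1689, 0.0758]
tcp_rot: [0.001, 0.578, 0.816, -0.0]
ft_force: [-0.7, -0.1, -3.4]
width: 0.0136
```

```bash
python3 -c "
from st import *
need([.5592,-.1683,.0735],.338)
"
```

```text
t 13.0 pos [ 0.5584 -0.1689  0.0758] F [-0.71 -0.07 -3.44] M [-0.02 -0.02 -0.  ] w 0.0136 z [ 1.e-03 -9.e-04 -1.e+00] yawy 0.3371
need shift/fs [ 0.042  0.029 -0.115] turn/fs [0.009 0.01  0.009]
```

>>> {"name": "play_rows", "arguments": {"series": "0 0 -0.06 0 0 0 0;0 0 -0.03 0 0 0 0"}}

```text
clock: 13.17
tool_pos: [0.5586, -0.169, 0.0741]
tcp_rot: [0.001, 0.578, 0.816, -0.0]
ft_force: [-0.2, 0.5, -3.8]
width: 0.0131
```

>>> {"name": "play_rows", "arguments": {"series": "0 0 -0.04 0 0 0 0;0 0 -0.02 0 0 0 0"}}

```text
clock: 13.33
tool_pos: [0.5588, -0.1691, 0.0737]
tcp_rot: [0.001, 0.578, 0.816, -0.0]
ft_force: [-2.1, 2.1, 0.9]
width: 0.0134
```

Touchdown: Fz went from -3.8 to +0.9 N. I'll release gently.

>>> {"name": "play_rows", "arguments": {"series": "0 0 0 0 0 0 0;0 0 0 0 0 0 0.18;0 0 0 0 0 0 0.24;0 0 0 0 0 0 0.33;0 0 0 0 0 0 0.33"}}

```text
clock: 13.75
tool_pos: [0.5609, -0.17, 0.0758]
tcp_rot: [0.004, 0.578, 0.816, 0.0]
ft_force: [0.4, -0.1, -0.4]
width: 0.0279
```

```bash
python3 -c "
from st import *
st()"
```

```text
t 13.75 pos [ 0.5609 -0.17    0.0758] F [ 0.37 -0.14 -0.38] M [ 0.02  0.04 -0.03] w 0.0279 z [ 0.0066 -0.0035 -1.    ] yawy 0.3373
```

>>> {"name": "play_rows", "arguments": {"series": "-0.1 0.04 0.2 0.03 0.06 0 0.33;0 0 0.4 0 0 0 0.33;0 0 0.6 0 0 0 0.33"}}

```text
clock: 14.0
tool_pos: [0.5573, -0.1685, 0.0992]
tcp_rot: [-0.002, 0.578, 0.816, -0.001]
ft_force: [-0.1, -0.2, -0.4]
width: 0.0284
```

```bash
python3 -c "
from st import *
need([.5592,-.1683,.2],.338)"
```

```text
t 14.0 pos [ 0.5573 -0.1685  0.0992] F [-0.08 -0.23 -0.44] M [ 0.01 -0.01 -0.03] w 0.0284 z [-0.0039  0.0015 -1.    ] yawy 0.3372
need shift/fs [0.095 0.009 5.042] turn/fs [-0.015 -0.038  0.008]
```

>>> {"name": "play_rows", "arguments": {"series": "0.1 0 0.7 0 -0.03 0 0.33;0.05 0 1 0 0 0 0.33;0.05 0 1 0 0 0 0.33;0 0 1 0 0 0 0.33;0 0 1 0 0 0 0.33"}}

```text
clock: 14.42
tool_pos: [0.561, -0.1681, 0.2017]
tcp_rot: [-0.001, 0.578, 0.816, 0.001]
ft_force: [0.5, -0.3, -0.6]
width: 0.0282
```

>>> {"name": "play_rows", "arguments": {"series": "-0.8 -0.5 0.8 0 0 0 0.33;-0.8 -0.5 0.8 0 0 0 0.33;-0.8 -0.5 0.8 0 0 0 0.33;-0.8 -0.5 0 0 0 0 0.33;0 0 0 0 0 0 0.33"}}

```text
clock: 14.83
tool_pos: [0.4996, -0.2102, 0.2689]
tcp_rot: [0.01, 0.577, 0.817, 0.002]
ft_force: [-0.5, -0.7, -0.6]
width: 0.0281
```

```bash
python3 -c "
from st import *
st()
from workcell import imaging
a=imaging.camera('scene')['color'];b=imaging.camera('top')['color']
cv2.imwrite('pics/fin_s.png',a);cv2.imwrite('pics/fin_t.png',b)
cv2.imwrite('pics/fin_c.png',cv2.resize(a[200:310,180:310],None,fx=6,fy=6,interpolation=cv2.INTER_CUBIC))
"
```

```text
t 14.83 pos [ 0.4996 -0.2102  0.2689] F [-0.53 -0.72 -0.64] M [-0.03 -0.05 -0.02] w 0.0281 z [ 0.0195 -0.0087 -0.9998] yawy 0.3409
```

View pics/fin_s.png

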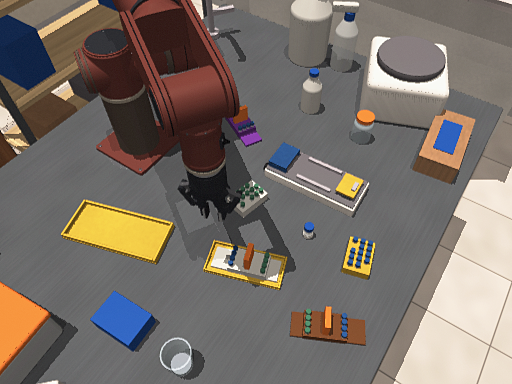

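View pics/fin_t.png

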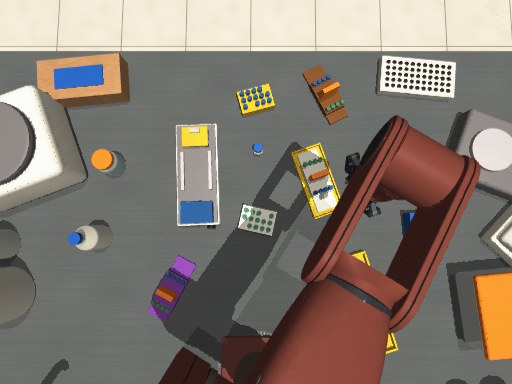

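View pics/fin_c.png

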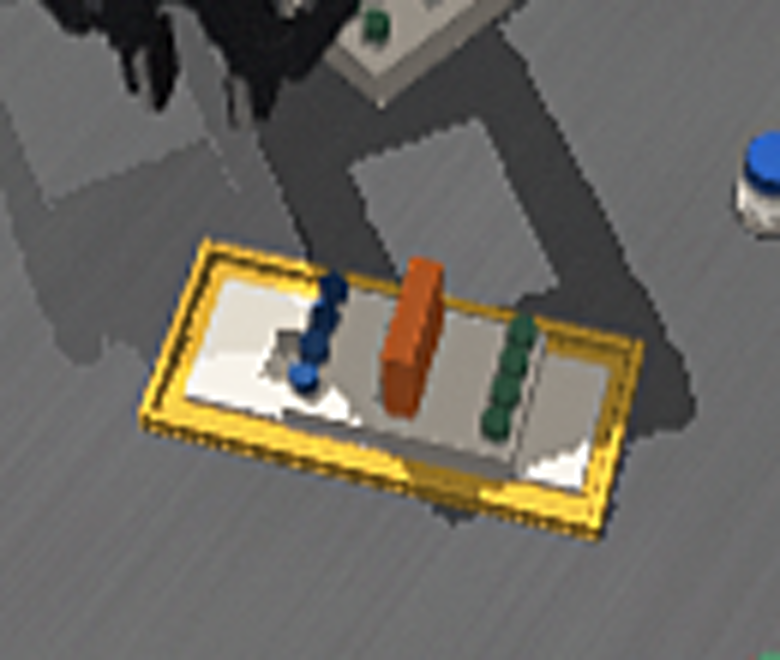

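The rack lies flat and centred inside the small tray at scene (246,265), with all eight caps upright. The other things are where they were, and the gripper is clear. I'll hand in now.

```bash
python3 -c "
from workcell import ctrl
print(ctrl.hand_in())"
```

```text
the job is handed in; nothing more can be done
None
```

I took the white rack out of the mixer clamp, set it down in the small yellow tray and handed the job in at about 15 s; no verdict is reported.

- **Pressing back:** I raised the rack slightly and pressed it back until it met the stop, about 17 mm from its start. My picture estimate had been about 15 mm. The highest force I read there was 7.6 N, against the 12 N limit, but force is only read at the end of each call.
- **Tipping and drawing out:** I tipped it to about 0.18 rad about the tongue's lower edge, and the toe cleared the lip. I then drew it out and lifted it with no force jump in the readings.
- **Setting down:** Touchdown was gentle: the vertical force went from -3.8 to +0.9 N. I let go with the fingers opened only to about 28 mm, to stay clear of the tube caps.

The last pictures show the rack flat, lengthways and roughly centred in the tray, with all eight caps upright. The gripper is well clear, and the bystanders I could see look unmoved. In the top view the arm hides part of the tip box, but the scene view shows it in its place. No check failed.

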